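# Load the slide reader and press start

### The arm

A 6-joint arm with a two-finger parallel gripper is mounted at the origin on the work surface. World frame = base frame: x ahead of the robot, y to its left, z up, the work surface at z = 0. Lengths are in mm, angles in rad, forces in N, time in s.
With the tool pointing down it reaches from about 350 to 775 mm from the base axis. Payload 7.3 kg.
Tool frame: the origin (TCP) lies midway between the tips of the shut fingers; the grasp point (between the pads) lies 19 mm behind it; z points along the fingers, y is the direction in which the jaws open and shut (so a half turn about z gives the same grasp; the last joint's range is limited). The gripper opens to 92 mm and grips with 3 to 60 N. Pads are 19 mm wide; open, the fingers measure 130 mm over their backs; the gripper's body (75 mm by 190 mm) begins 47 mm behind the grasp point.
Start: joints at [-1.44, 0.342, 1.524, -0, 1.275, -0.146], TCP at [143.494, -505.033, 191.041] pointing down, gripper open.
Joint ranges: [-2.53, 2.53], [-0.77, 2.02], [0.04, 2.7], [-1, 4.14], [0.28, 2.66], [-3.11, 3.11]. Speed limits (rad/s): [2.57, 2.57, 3.14, 3.14, 3.14, 3.14].

### API

Orientations are given as [roll, pitch, yaw] about the fixed x, y, z axes, in that order (R = Rz(yaw) Ry(pitch) Rx(roll)).
In Python, from plant import readout, optics, job gives the robot as it stands.
- The arm moves only by the tool drive_tool, never from a script. Its argument "series" is a list of rows, each a list of 4 numbers: the shift along the world's x, y, z in mm, then the turn about the world's z in degrees. A call has 1 to 12 rows; each row shifts and turns the commanded pose from where the row before left it; what a row does not reach is not made up. A row lasts 1/10 s, in which the tool goes at most 50 mm and 8.59 degrees, less where a joint would pass 70% of its speed; a pose out of reach is approached as far as the arm can. A call with a gripper value outside its range is refused whole. "hand" is the closure, from 0 (fully open) to 1 (shut), set as the call begins (left out, the last holds). The fingers move at their own pace and stop on an object; the grip force is fixed at half the most. Time passes only in rows, so rows that do not move let the fingers close. It gives the time, the measured TCP pose, the force and the opening at its end, in the units of the state.
- readout.get_obs(): the state, without advancing time (a new reading comes with each control period).
- optics.capture(name): name is "scene" or "top"; returns a dict with "image" (400x640x3 uint8, blue, green, red), "depth" (400x640 float32, mm along the optical axis (not along the pixel's ray), 0 where there is no reading), "vfov" (degrees; the focal length in pixels is half the picture's height over the tangent of half this angle, whatever the lens; pixels are square), "cx", "cy" (the principal point, pixels), "eye" and "rotation" of the camera in the world. Camera axes: x right, y down, z forward; pixel columns grow to the right and rows downward; lengths in mm; the calibration is good to about 2 mm. A picture is of the moment at which its call begins.
- job.close_job(): hands the job in, once; it reports no verdict.
The state is a dict: "time": time; "joint_positions": joint angles; "dq": joint speeds; "tau": joint torques, N m; "tool_pos": TCP position; "tcp_rot": TCP orientation; "contact_force": force on the tool from outside, world axes, zero at the start; "moment": the same for the moment, N m; "grip_width": finger opening in mm.
Only numpy, scipy, OpenCV 4.12 (cv2) and the standard library are available. Lean on these libraries where they do the work, as an engineer would, in place of code of your own. Each camera call takes 0.05 s, during which the arm holds its last target.

### The job

In the slide reader, push the yellow slide cassette along its lane with the fingertips until it is fully home against the stop, without lifting it, then lightly press the green key on the control pad until it is well down, let it come up again and withdraw. Do not disturb the blue cassette, do not press any other key, and leave everything else on the bench where it is.

Things in the scene. Friction and masses are not known exactly. Their poses are not given: they have to be found in the camera images.
- reader: White slide reader fixed to the bench, deck 220 (x) x 180 (y) x 45 mm. Origin: centre of its underside; x runs along the lanes to the stop (away from the robot), y left, z up. Two open lanes along x on the deck, centred at y = +41 and -41 mm, 60 mm wide, floor 45 mm above the bench, side rails 10 mm high, open at the robot's end (x = -105 mm).
- reader_stop (a point): Midpoint, at lane-floor height, of the rigid stop that crosses both lanes: x = +60, y = 0, z = 45 mm in the reader's frame. A fixed cover (optical head) spans both lanes from x = +30 to +110 mm; its underside is 29 mm and its top 48 mm above the lane floor.
- yellow_cassette_center (a point): Centre of the loose yellow slide cassette, a box 80 (x) x 56 (y) x 22 mm, about 120 g, flat in either lane, axes parallel to the reader's. It slides easily (about 1 N) and starts 40 to 65 mm short of home. Fully home, its far end touches the stop: its centre is then at x = +20 and its near end, where it is pushed, at x = -20 mm in the reader's frame.
- blue_cassette_center (a point): Centre of the loose blue slide cassette, same size and shape as the yellow one, in the other lane, also part-way out. To be left alone.
- pad: Grey control pad with a white face fixed to the bench, 130 (x) x 180 (y) x 30 mm, beside the reader (either side of it). Origin: centre of its underside; x points away from the robot, y left, turned a little independently of the reader. Six round keys stand on its face in two rows of three (at x = -27 and +27, y = -54, 0 and +54 mm), in any order: one green, one red, two blue, two orange.
- key_green_top (a point): Centre of the top of the green key's cap when up: a disc of 24 mm diameter, 54 mm above the bench, in a black ring 40 mm across whose rim is 12 mm below the cap's top. It moves with the key. Pressed from above.
- key_green (a joint): How far the green key is pressed down, in m: 0 up, 0.008 fully down. A spring brings it up. It takes about 1.8 N to start it, 4 N at half travel and 6 N fully down; it counts as pressed from half travel.
- key_red (a joint): How far the red key is pressed, in m: 0 up, 0.008 down. To be left alone; caps as the green one's.
- key_blue1 (a joint): How far the blue key (one of two) is pressed, in m: 0 up, 0.008 down. To be left alone; caps as the green one's.
- key_blue2 (a joint): How far the blue key (one of two) is pressed, in m: 0 up, 0.008 down. To be left alone; caps as the green one's.
- key_orange1 (a joint): How far the orange key (one of two) is pressed, in m: 0 up, 0.008 down. To be left alone; caps as the green one's.
- key_orange2 (a joint): How far the orange key (one of two) is pressed, in m: 0 up, 0.008 down. To be left alone; caps as the green one's.
- dish_center (a point): Centre of a loose bystander: closed clear petri dish with pink contents, 90 mm across, 14 mm high. To be left alone.
- amber_center (a point): Centre of a loose bystander: small amber glass jar with black cap, 44 mm across, 85 mm high. To be left alone.
- stain_center (a point): Centre of a loose bystander: small blue bottle with white cap, 40 mm across, 80 mm high. To be left alone.
- pen_center (a point): Centre of a loose bystander: black marker pen with a red end lying on the bench, 124 x 14 mm. To be left alone.
- beaker_center (a point): Centre of a loose bystander: small open glass beaker, 60 mm across, 60 mm high. To be left alone.
- slide_tray_center (a point): Centre of a loose bystander: white open tray with dividers, 110 x 90 x 25 mm. To be left alone.
Things that resemble listed ones, but are neither listed nor needed, are in the scene too. Of the things like the part that bears yellow_cassette_center, leave any that is black or red; of the rest the larger one is meant.

How it is judged:
By the outcome, as a careful person would: the job done as asked, in the order asked, and still so for the second after the job is handed in, with the robot touching nothing.
It also fails if it takes over 45 s, if anything falls off the work surface, if the arm or the gripper's body presses on something with over 40 N, if the wrist force passes 120 N, or if a joint passes its speed limit or range.

## Working session

There is one attempt and no reset: what is moved stays moved. The work goes in short steps, Python scripts to look and compute and a tool call to move; the robot and the scene stay as the last step left them, time stands still between calls to the robot, and variables do not carry over. Pictures are saved under pics/ and viewed, and the job is handed in when it is done.

Besides the shell and the picture viewer there is one more tool, called by a JSON object that holds its "fn" and its "kwargs", one argument or row to a line. drive_tool: Moves the arm, as the interface text tells. Its arguments: {"type":"object","properties":{"series":{"type":"array"},"hand":{"type":"number"}},"required":["series"]}

```bash
ls; mkdir -p pics; cat > h.py <<'E'
import numpy as np,cv2,pickle
from plant import readout,optics,job
def cap(n,tag):
    c=optics.capture(n); pickle.dump(c,open(f'pics/{tag}.pkl','wb')); cv2.imwrite(f'pics/{tag}.png',c['image']); return c
def K(c):
    f=200/np.tan(np.radians(c['vfov'])/2); return f
def ray(c,u,v):
    f=K(c); d=np.array([(u-c['cx'])/f,(v-c['cy'])/f,1.]); return np.array(c['rotation'])@d
def onz(c,u,v,z):
    d=ray(c,u,v); e=np.array(c['eye']); return e+d*(z-e[2])/d[2]
def proj(c,p):
    q=np.array(c['rotation']).T@(np.array(p)-c['eye']); f=K(c); return c['cx']+f*q[0]/q[2],c['cy']+f*q[1]/q[2]
def pt(c,u,v):
    return np.array(c['eye'])+ray(c,u,v)*c['depth'][int(v),int(u)]
E
python3 - <<'E'
from h import *
for n in('scene','top'):
    c=cap(n,n+'0'); print(n,c['vfov'],c['cx'],c['cy'],c['eye'],c['rotation'],c.keys())
print(readout.get_obs())
E
```

```text
pics
scene 56.22009404042125 319.85896462813514 199.04540647624702 [ 992.02467338 -342.15946388  829.68078344] [-2.46982223e+00  1.35423285e-04  9.45200291e-01] dict_keys(['image', 'depth', 'vfov', 'cx', 'cy', 'eye', 'rotation'])
top 56.760414085063495 318.14930344079505 200.11182308255397 [331.28076183   7.94623649 968.07184859] [-2.97771469  0.00696436 -1.56638645] dict_keys(['image', 'depth', 'vfov', 'cx', 'cy', 'eye', 'rotation'])
{'time': 0.1, 'joint_positions': array([-1.43998152e+00,  3.42655025e-01,  1.52488910e+00, -9.60034278e-06,
        1.27539744e+00, -1.45998939e-01]), 'dq': array([-0.00060768, -0.00292857, -0.0013745 , -0.00037649,  0.00087319,
        0.00242998]), 'tau': array([ 2.66244781e-03, -4.32004809e+01, -2.44694495e+01,  7.19819474e-02,
        5.25439298e-02, -4.97107430e-05]), 'tool_pos': array([ 143.44497658, -504.61206735,  190.42476939]), 'tcp_rot': array([-3.14025675e+00, -1.87158429e-04,  2.76816422e-01]), 'contact_force': array([ 0.52233897,  0.64172252, -0.33457824]), 'moment': array([0.03547884, 0.00012504, 0.00503277]), 'grip_width': 91.7707496400762}
```

```bash
cat >> h.py <<'E'
from scipy.spatial.transform import Rotation as _R
def _rm(c): return _R.from_euler('xyz',c['rotation']).as_matrix()
def ray(c,u,v):
    f=K(c); return _rm(c)@np.array([(u-c['cx'])/f,(v-c['cy'])/f,1.])
def proj(c,p):
    q=_rm(c).T@(np.array(p,float)-c['eye']); f=K(c); return c['cx']+f*q[0]/q[2],c['cy']+f*q[1]/q[2]
def load(t): return pickle.load(open(f'pics/{t}.pkl','rb'))
E
```

```text
(no output)
```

View pics/scene0.png

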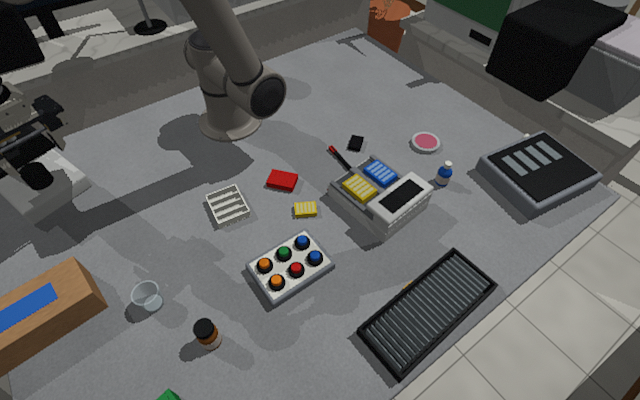

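View pics/top0.png

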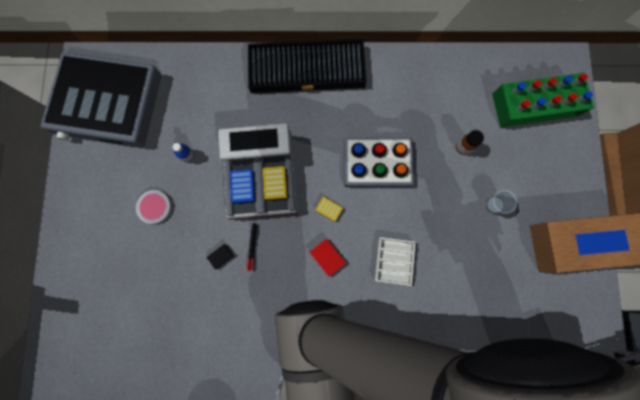

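```bash
python3 - <<'E'
from h import *
for n in('top0','scene0'):
    c=load(n); print(n,K(c))
    for (u,v) in ([(100,250),(200,350),(320,100),(450,90),(430,180),(560,180),(300,230),(70,200)] if n=='top0' else [(120,200),(250,350),(330,100),(450,220),(230,290),(380,240),(560,240)]):
        print((u,v),pt(c,u,v).round(1))
    im=c['image']; hsv=cv2.cvtColor(im,cv2.COLOR_BGR2HSV)
    for nm,lo,hi in(('yel',(20,100,80),(35,255,255)),('green',(45,80,40),(85,255,255)),('red',(0,150,60),(8,255,255)),('org',(9,150,80),(19,255,255)),('blue',(100,130,60),(125,255,255))):
        m=cv2.inRange(hsv,lo,hi)
        m=cv2.morphologyEx(m,cv2.MORPH_CLOSE,np.ones((5,5)))
        k,l,s,ce=cv2.connectedComponentsWithStats(m)
        for i in range(1,k):
            if s[i,4]>40: print(nm,s[i].tolist(),ce[i].round(1),pt(c,*ce[i]).round(1))
    x=im[110:230,200:430] if n=='top0' else im[130:310,230:450]
    cv2.imwrite(f'pics/{n}_z.png',cv2.resize(x,None,fx=3.2,fy=3.2,interpolation=cv2.INTER_CUBIC))
E
```

```text
top0 370.19787215608807
(100, 250) [357.8 581.6   2. ]
(200, 350) [ 1.121e+02  3.079e+02 -2.000e-01]
(320, 100) [7.728e+02 1.150e+01 2.000e-01]
(450, 90) [ 802.2 -349.4    1.3]
(430, 180) [ 546.9 -283.1   -0.7]
(560, 180) [ 548.5 -630.5   -3.5]
(300, 230) [411.9  62.5   0.5]
(70, 200) [ 4.895e+02  6.765e+02 -3.000e-01]
yel [262, 166, 25, 34, 747] [273.9 182.3] [524.7 125.1  68. ]
yel [316, 197, 27, 25, 404] [328.8 208.7] [466.3 -12.5  15.3]
green [492, 73, 102, 54, 3244] [539.5 101.6] [ 728.5 -539.    89.2]
green [375, 164, 11, 10, 83] [379.7 168.4] [ 564.4 -140.7   54.2]
red [579, 74, 8, 7, 45] [582.6  77.1] [ 793.4 -652.    91.3]
red [548, 78, 9, 8, 47] [551.8  81.7] [ 780.7 -572.9   92. ]
red [532, 80, 9, 8, 47] [536.4  83.7] [ 774.  -532.4   94.1]
red [568, 94, 9, 7, 49] [572.1  97.1] [ 740.6 -621.3   89.5]
red [553, 96, 8, 7, 44] [556.7  99.2] [ 734.2 -581.1   91.1]
red [522, 100, 8, 8, 46] [525.3 103.8] [ 721.4 -501.3   92.3]
red [375, 144, 10, 9, 75] [379.4 148.1] [ 618.2 -141.3   52.7]
red [311, 240, 34, 35, 645] [327.5 257.3] [341.3  -9.1  22.2]
red [247, 259, 6, 11, 44] [25
[... 1437 characters left out ...]
6.5]
red [267, 169, 31, 23, 496] [281.9 179.9] [347.  -11.8  17.6]
red [291, 262, 11, 11, 90] [295.8 267.2] [ 622.4 -143.9   53.7]
org [370, 0, 41, 21, 694] [389.4   9.2] [-878.2 1606.3 -387.9]
org [259, 258, 11, 11, 95] [263.9 262.8] [ 569.4 -197.9   53.8]
org [271, 275, 11, 11, 103] [276.  279.8] [ 623.  -197.9   54.3]
org [209, 326, 9, 15, 54] [214.  333.8] [ 654.2 -365.    59.9]
blue [363, 160, 34, 28, 555] [379.8 173.3] [522.9 200.6  65.9]
blue [438, 166, 14, 12, 116] [444.6 172.2] [620.  357.   56.4]
blue [297, 236, 10, 10, 78] [301.7 239.9] [567.6 -90.3  51.3]
blue [310, 251, 10, 10, 87] [314.7 255.3] [622.5 -90.3  53.8]
blue [0, 283, 58, 50, 1128] [ 26.2 306.1] [ 382.3 -655.8   81.1]
```

View pics/top0_z.png

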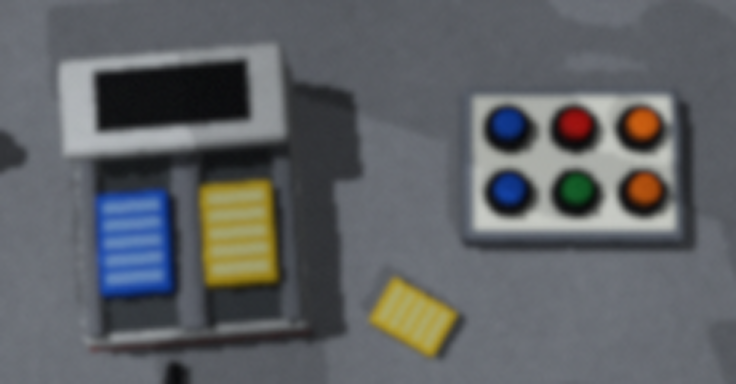

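View pics/scene0_z.png

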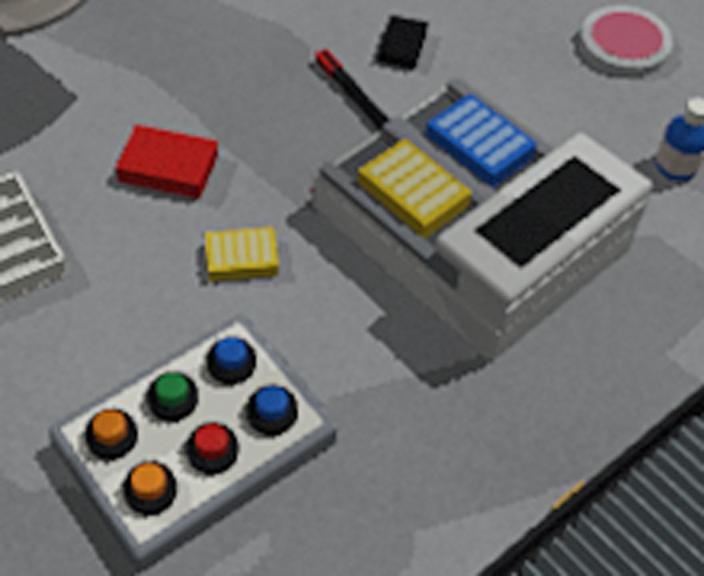

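```bash
python3 - <<'E'
from h import *
for n in('top0','scene0'):
    c=load(n); hsv=cv2.cvtColor(c['image'],cv2.COLOR_BGR2HSV)
    # key tops
    P={}
    boxes={'top0':[(262,166,25,34),(230,169,25,34)],'scene0':[(342,173,35,31),(363,160,34,28)]}[n]
    keys={'top0':[(379.7,168.4),(379.4,148.1),(400.4,148.3),(401.1,168.4),(358.4,148),(358.6,168.6)],'scene0':[(283.4,251.3),(295.8,267.2),(276,279.8),(263.9,262.8),(314.7,255.3),(301.7,239.9)]}[n]
    Q=np.array([onz(c,u,v,54)[:2] for u,v in keys]);print('keys',Q.round(1).tolist(),'ctr',Q.mean(0).round(1))
    # order green,red,or,or,bl,bl : x axis from row near->far
    d=(Q[1]-Q[0])+(Q[2]-Q[3])+(Q[4]-Q[5]); print('pad yaw',np.degrees(np.arctan2(d[1],d[0])), 'spacing',np.linalg.norm(d)/3)
    for (nm,lo,hi),b in zip((('yel',(20,80,60),(35,255,255)),('blue',(100,110,40),(125,255,255))),boxes):
        m=np.zeros(hsv.shape[:2],np.uint8); x,y,w,h=b; s=(slice(y-3,y+h+3),slice(x-3,x+w+3)); m[s]=cv2.inRange(hsv,lo,hi)[s]
        m=cv2.morphologyEx(m,cv2.MORPH_CLOSE,np.ones((9,9)))
        cs=max(cv2.findContours(m,cv2.RETR_EXTERNAL,cv2.CHAIN_APPROX_NONE)[0],key=cv2.contourArea)
        W=np.array([onz(c,*p[0],67)[:2] for p in cs],np.float32)
        print(nm,cv2.minAreaRect(W))
E
```

```text
keys [[564.4, -140.7], [617.8, -141.2], [617.4, -194.8], [564.6, -194.9], [618.0, -87.5], [563.8, -87.3]] ctr [ 591.  -141.1]
pad yaw -0.20289506332911517 spacing 53.50036372799
yel ((525.2119140625, 124.74008178710938), (84.86827087402344, 59.14995574951172), 4.958270072937012)
blue ((516.7568969726562, 205.0186309814453), (87.9117660522461, 60.81587219238281), 5.039712905883789)
keys [[570.1, -144.6], [622.6, -144.1], [622.9, -197.9], [569.5, -198.0], [622.6, -90.5], [569.1, -91.4]] ctr [ 596.1 -144.4]
pad yaw 0.5630075004390714 spacing 53.14274153702305
yel ((530.7244873046875, 119.92950439453125), (90.2221908569336, 66.64913177490234), 5.482196807861328)
blue ((522.34130859375, 200.40060424804688), (89.42103576660156, 67.60858154296875), 5.767324924468994)
```

{"fn": "drive_tool", "kwargs": {
  "series": [
    [28, 30, 0, -1.5],
    [28, 30, 0, -1.5],
    [28, 30, 0, -1.5],
    [28, 30, 0, -1.5],
    [28, 30, 0, -1.5],
    [28, 30, 0, -1.5],
    [28, 30, 0, -1.5],
    [28, 30, 0, 0],
    [28, 30, 0, 0],
    [28, 30, 0, 0]
  ],
  "hand": 1
}}

```text
time: 1.1
tool_pos: [424.3, -203.5, 190.9]
tcp_rot: [-3.141, 0.0, 0.094]
contact_force: [-0.0, -0.1, -0.7]
grip_width: 16.4
```

{"fn": "drive_tool", "kwargs": {
  "series": [
    [2, 32, -5, 0],
    [2, 32, -5, 0],
    [2, 32, -5, 0],
    [2, 32, -5, 0],
    [2, 32, -5, 0],
    [2, 32, -5, 0],
    [2, 32, -5, 0],
    [2, 32, -5, 0],
    [2, 32, -5, 0],
    [0, 33, -5, 0],
    [0, 0, 0, 0],
    [0, 0, 0, 0]
  ]
}}

```text
time: 2.3
tool_pos: [441.1, 116.2, 140.7]
tcp_rot: [3.141, 0.001, 0.096]
contact_force: [-0.2, 0.2, -0.7]
grip_width: 0.5
```

```bash
python3 - <<'E'
from h import *
o=readout.get_obs(); print(o['tool_pos'])
for n in('scene','top'):
    c=cap(n,n+'1'); print(proj(c,o['tool_pos']))
    x=c['image']; x=x[110:260,180:380] if n=='top' else x[70:220,260:460]
    cv2.imwrite(f'pics/{n}1_z.png',cv2.resize(x,None,fx=3.5,fy=3.5,interpolation=cv2.INTER_CUBIC))
E
```

```text
[441.109552   116.24081046 140.72311974]
(np.float64(338.5265099028936), np.float64(149.2633084390052))
(np.float64(272.9066762344046), np.float64(211.7589013783976))
```

View pics/scene1_z.png

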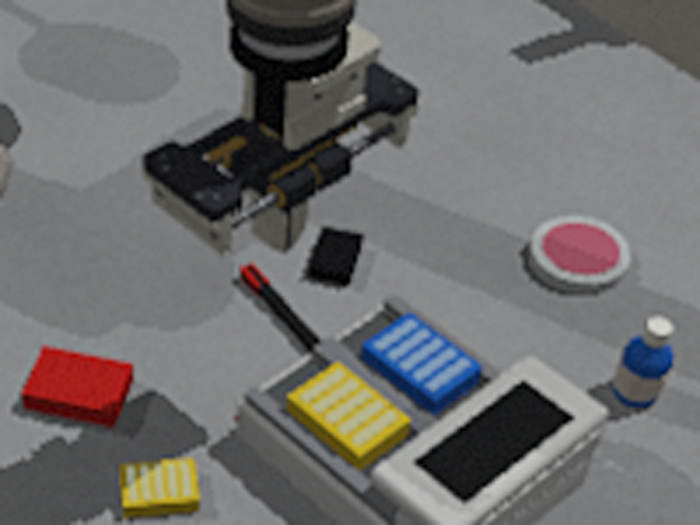

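View pics/top1_z.png

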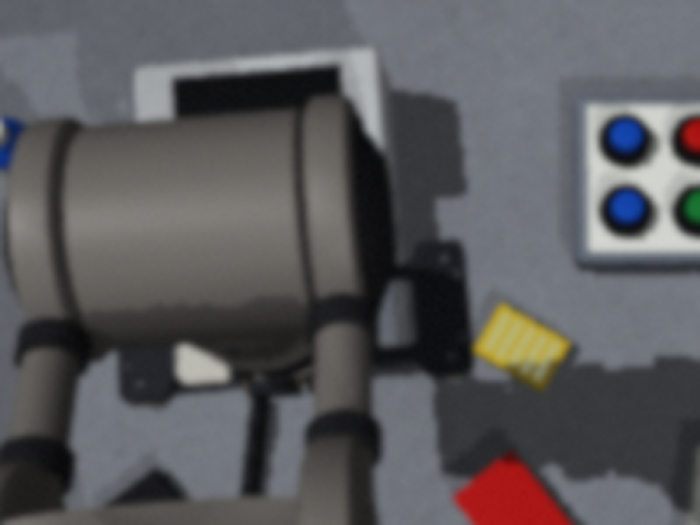

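```bash
python3 - <<'E'
from h import *
c=load('scene1')
for v in range(128,153,2):
    print(v,[pt(c,u,v).round(0).astype(int).tolist() for u in (336,339,341,343,346)])
x=c['image'][115:165,310:370]
cv2.imwrite('pics/tipz.png',cv2.resize(x,None,fx=10,fy=10,interpolation=cv2.INTER_NEAREST))
E
```

```text
128 [[476, 76, 258], [475, 86, 253], [479, 88, 254], [482, 92, 254], [451, 128, 214]]
130 [[455, 94, 228], [453, 105, 221], [481, 87, 250], [452, 118, 214], [452, 128, 208]]
132 [[451, 97, 217], [453, 105, 215], [453, 111, 212], [453, 118, 208], [452, 129, 202]]
134 [[451, 97, 210], [454, 105, 209], [454, 111, 206], [453, 118, 202], [451, 130, 194]]
136 [[453, 96, 206], [455, 104, 204], [454, 111, 199], [453, 118, 195], [451, 130, 187]]
138 [[452, 97, 199], [453, 106, 195], [453, 112, 191], [452, 120, 186], [301, 262, 0]]
140 [[452, 97, 192], [454, 105, 189], [452, 113, 183], [453, 119, 181], [308, 256, 0]]
142 [[295, 226, -3], [304, 231, 1], [304, 239, -3], [310, 242, 0], [317, 249, 1]]
144 [[304, 219, -1], [309, 227, -2], [313, 232, -2], [317, 237, -1], [325, 243, 2]]
146 [[312, 213, -1], [316, 221, -2], [321, 226, -1], [327, 229, 2], [330, 239, -1]]
148 [[324, 203, 5], [322, 217, -3], [330, 219, 2], [332, 225, -1], [339, 231, 2]]
150 [[338, 192, 14], [330, 211, -2], [336, 214, 0], [339, 220, -1], [343, 229, -3]]
152 [[343, 188, 12], [338, 205, -2], [340, 211, -3], [347, 214, 0], [352, 222, 0]]
```

View pics/tipz.png

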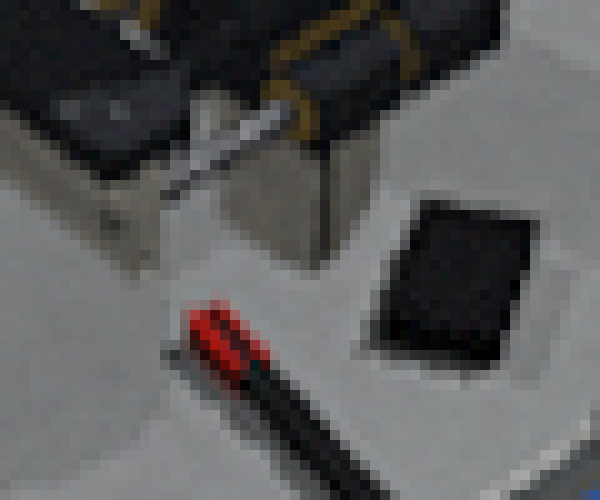

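{"fn": "drive_tool", "kwargs": {
  "series": [
    [0, 0, -20, 0],
    [0, 0, -20, 0],
    [0, 0, -20, 0],
    [0, 0, -10, 0],
    [0, 0, 0, 0],
    [0, 0, 0, 0]
  ]
}}

```text
time: 3.0
tool_pos: [442.0, 115.5, 71.6]
tcp_rot: [3.141, -0.001, 0.093]
contact_force: [0.3, 0.7, 0.3]
grip_width: 0.4
```

```bash
python3 - <<'E'
from h import *
o=readout.get_obs(); print(o['tool_pos'],o['joint_positions'],o['contact_force'])
c=cap('scene','scene2'); print(proj(c,o['tool_pos']))
x=c['image'][120:220,300:420]
cv2.imwrite('pics/tip2.png',cv2.resize(x,None,fx=6,fy=6,interpolation=cv2.INTER_CUBIC))
for v in range(146,180,2):
    print(v,[pt(c,u,v).round(0).astype(int).tolist() for u in (336,339,341,343,346)])
E
```

```text
[442.04434226 115.51743543  71.6176899 ] [ 8.77012317e-02  3.63498949e-01  1.87155057e+00 -1.60514245e-04
  9.05799235e-01  1.56594488e+00] [0.31399043 0.71824344 0.28998688]
(np.float64(337.5559185704328), np.float64(167.67612400727145))
146 [[469, 84, 192], [478, 86, 197], [481, 90, 198], [481, 97, 194], [480, 107, 188]]
148 [[474, 81, 191], [478, 87, 191], [482, 90, 191], [482, 96, 188], [479, 108, 180]]
150 [[476, 79, 186], [480, 85, 187], [480, 92, 182], [483, 96, 182], [345, 227, 0]]
152 [[455, 96, 153], [480, 86, 179], [452, 116, 139], [453, 122, 137], [349, 224, -4]]
154 [[456, 96, 147], [453, 109, 138], [452, 117, 131], [453, 123, 129], [360, 215, 1]]
156 [[456, 97, 139], [455, 108, 132], [452, 117, 124], [453, 123, 121], [365, 212, -2]]
158 [[456, 97, 132], [454, 109, 124], [454, 116, 119], [452, 124, 113], [374, 204, 1]]
160 [[456, 97, 124], [454, 109, 116], [453, 117, 109], [383, 184, 12], [376, 203, -4]]
162 [[369, 169, 1], [374, 177, 0], [385, 175, 10], [390, 179, 13], [395, 187, 12]]
164 [[376, 164, 1], [380, 172, 0], [382, 178, -3], [394, 176, 8], [403, 180, 13]]
166 [[382, 159, 1], [388, 166, 1], [390, 172, -1], [395, 176, 1], [408, 176, 12]]
168 [[390, 153, 2], [393, 162, -2], [397, 167, -1], [402, 171, 1], [413, 172, 10]]
170 [[394, 150, -1], [397, 159, -4], [402, 163, -3], [407, 166, 0], [414, 172, 3]]
172 [[402, 144, 0], [407, 151, 1], [410, 156, 0], [414, 161, 0], [419, 168, 0]]
174 [[409, 138, 2], [413, 146, 0], [418, 150, 2], [420, 156, 0], [457, 135, 46]]
176 [[414, 135, -1], [421, 141, 2], [454, 120, 45], [455, 126, 42], [462, 131, 45]]
178 [[421, 129, 1], [455, 112, 43], [462, 114, 47], [463, 120, 45], [469, 126, 46]]
```

View pics/tip2.png

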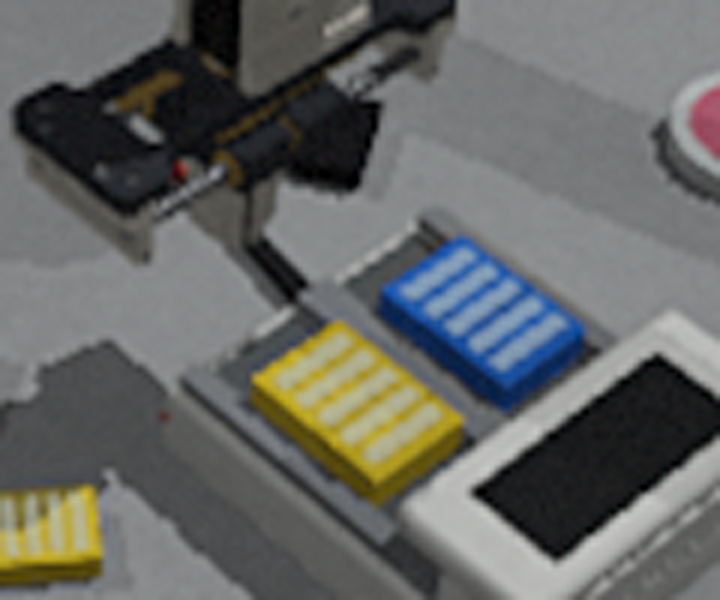

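{"fn": "drive_tool", "kwargs": {
  "series": [
    [9, 1, 0, 0],
    [9, 1, 0, 0],
    [0, 0, 0, 0],
    [0, 0, -5, 0],
    [0, 0, -5, 0],
    [0, 0, -2, 0],
    [0, 0, -2, 0],
    [0, 0, -2, 0],
    [0, 0, -2, 0],
    [0, 0, -2, 0],
    [0, 0, 0, 0]
  ]
}}

```text
time: 4.15
tool_pos: [459.3, 117.9, 50.8]
tcp_rot: [3.141, 0.0, 0.094]
contact_force: [0.2, 0.4, -0.6]
grip_width: 0.7
```

{"fn": "drive_tool", "kwargs": {
  "series": [
    [0, 0, -2, 0],
    [0, 0, -1, 0],
    [0, 0, -1, 0],
    [0, 0, -1, 0],
    [0, 0, -1, 0],
    [0, 0, 0, 0]
  ]
}}

```text
time: 4.75
tool_pos: [459.4, 118.0, 44.9]
tcp_rot: [3.142, 0.0, 0.094]
contact_force: [0.1, -0.7, 0.1]
grip_width: 0.5
```

{"fn": "drive_tool", "kwargs": {
  "series": [
    [0, 0, -1, 0],
    [0, 0, -1, 0],
    [0, 0, -1, 0],
    [0, 0, -1, 0],
    [0, 0, -1, 0],
    [0, 0, 0, 0]
  ]
}}

```text
time: 5.35
tool_pos: [459.4, 118.0, 39.9]
tcp_rot: [3.142, 0.0, 0.094]
contact_force: [0.6, 0.5, 0.4]
grip_width: 0.4
```

```bash
python3 - <<'E'
from h import *
o=readout.get_obs(); print(o['tool_pos'],o['contact_force'])
for n in('scene','top'):
    c=cap(n,n+'3'); print(proj(c,o['tool_pos']))
    x=c['image'][120:220,300:420] if n=='scene' else c['image'][110:230,200:340]
    cv2.imwrite(f'pics/{n}3_z.png',cv2.resize(x,None,fx=5,fy=5,interpolation=cv2.INTER_CUBIC))
c=load('scene3')
for v in range(156,190,2):
    print(v,[pt(c,u,v).round(0).astype(int).tolist() for u in (336,339,341,343,346,349)])
E
```

```text
[459.39487092 117.97058157  39.89798063] [0.64743948 0.47370423 0.44161803]
(np.float64(341.5858761886235), np.float64(178.6985032692506))
(np.float64(277.47798088571835), np.float64(209.8551467104481))
156 [[490, 69, 183], [488, 80, 174], [485, 89, 167], [488, 93, 167], [492, 99, 167], [494, 108, 164]]
158 [[489, 70, 175], [480, 87, 158], [485, 90, 160], [491, 90, 165], [495, 97, 164], [499, 103, 163]]
160 [[469, 87, 141], [482, 86, 152], [491, 85, 160], [495, 88, 162], [499, 94, 161], [496, 106, 152]]
162 [[457, 97, 117], [492, 77, 159], [494, 82, 157], [497, 87, 157], [498, 96, 153], [497, 106, 146]]
164 [[493, 67, 159], [495, 76, 155], [473, 101, 121], [495, 88, 148], [498, 96, 146], [469, 132, 99]]
166 [[495, 66, 154], [468, 98, 111], [472, 102, 112], [473, 108, 109], [472, 120, 101], [473, 130, 96]]
168 [[456, 99, 93], [468, 99, 103], [472, 102, 105], [472, 109, 101], [471, 121, 91], [422, 177, 15]]
170 [[394, 150, -1], [468, 100, 95], [474, 102, 99], [472, 110, 91], [471, 122, 84], [455, 147, 54]]
172 [[402, 143, 1], [405, 153, -2], [471, 104, 87], [474, 109, 86], [420, 168, 2], [457, 146, 48]]
174 [[409, 138, 1], [413, 147, 0], [415, 153, -2], [419, 157, -2], [456, 136, 45], [462, 142, 46]]
176 [[414, 134, 0], [421, 141, 1], [451, 122, 41], [457, 125, 45], [461, 132, 44], [467, 138, 45]]
178 [[420, 130, -1], [457, 110, 46], [459, 116, 43], [464, 119, 46], [468, 127, 45], [487, 121, 66]]
180 [[458, 99, 46], [463, 106, 46], [465, 111, 44], [469, 115, 45], [489, 108, 68], [493, 115, 67]]
182 [[466, 93, 48], [469, 101, 46], [473, 105, 47], [491, 96, 70], [494, 105, 66], [499, 111, 67]]
184 [[476, 85, 56], [474, 98, 44], [480, 100, 48], [496, 92, 69], [500, 100, 67], [504, 107, 66]]
186 [[482, 81, 55], [487, 87, 55], [484, 97, 46], [497, 92, 62], [506, 95, 69], [510, 102, 67]]
188 [[488, 75, 57], [492, 82, 56], [496, 87, 56], [498, 92, 54], [508, 94, 62], [516, 97, 68]]
```

View pics/scene3_z.png

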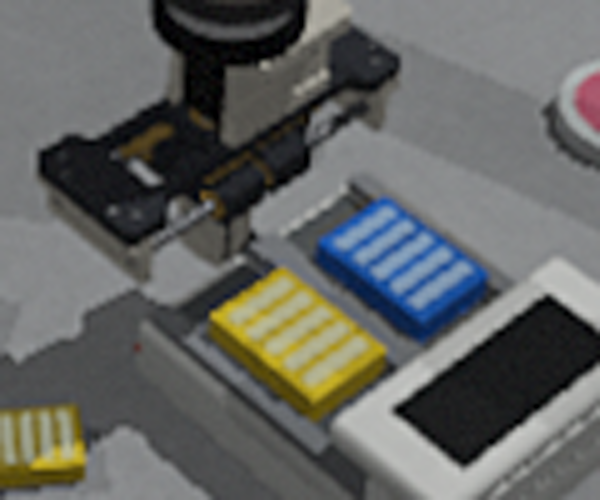

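View pics/top3_z.png

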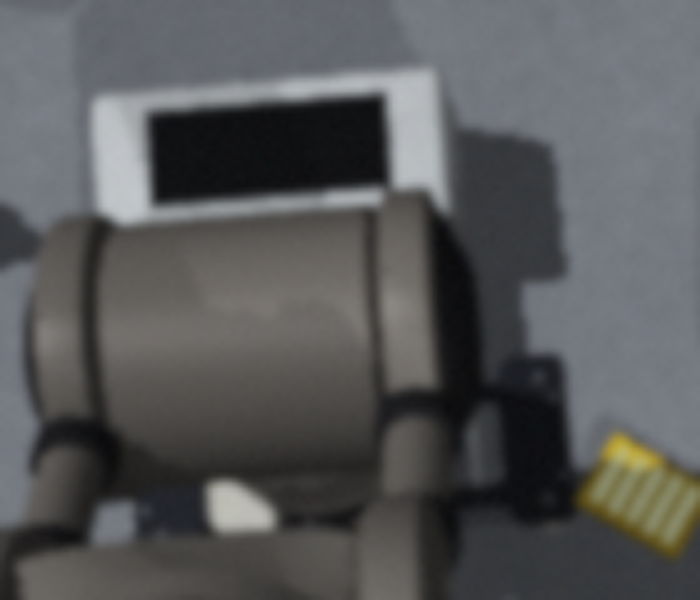

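{"fn": "drive_tool", "kwargs": {
  "series": [
    [0, 2, -3, 0],
    [0, 0, -3, 0],
    [0, 0, -3, 0],
    [0, 0, -3, 0],
    [0, 0, -2, 0],
    [0, 0, -2, 0],
    [0, 0, -2, 0],
    [0, 0, -2, 0],
    [0, 0, -2, 0],
    [0, 0, 0, 0]
  ]
}}

```text
time: 6.45
tool_pos: [459.3, 119.9, 17.8]
tcp_rot: [3.141, 0.0, 0.094]
contact_force: [0.2, -0.6, -0.4]
grip_width: 0.1
```

```bash
python3 - <<'E'
from h import *
o=readout.get_obs(); print(o['tool_pos'],o['contact_force'])
c=cap('scene','scene4')
x=c['image'][140:220,310:410]
cv2.imwrite('pics/scene4_z.png',cv2.resize(x,None,fx=7,fy=7,interpolation=cv2.INTER_CUBIC))
for v in range(166,186,2):
    print(v,[pt(c,u,v).round(0).astype(int).tolist() for u in (336,339,341,343,346,349,351)])
E
```

```text
[459.33562603 119.94202196  17.79253484] [ 0.17746058 -0.5855206  -0.39620356]
166 [[468, 88, 117], [479, 89, 127], [489, 87, 136], [494, 90, 138], [498, 97, 137], [497, 108, 130], [497, 115, 125]]
168 [[457, 98, 94], [492, 79, 137], [495, 83, 136], [497, 88, 134], [498, 97, 130], [469, 133, 83], [455, 154, 57]]
170 [[492, 70, 134], [497, 75, 135], [474, 102, 98], [495, 90, 125], [469, 123, 81], [469, 135, 74], [460, 151, 55]]
172 [[496, 66, 132], [467, 101, 86], [472, 103, 88], [473, 110, 85], [472, 122, 76], [471, 133, 69], [464, 148, 52]]
174 [[456, 100, 68], [467, 101, 78], [471, 105, 78], [472, 111, 75], [472, 121, 69], [462, 142, 46], [464, 148, 45]]
176 [[415, 134, 1], [468, 100, 71], [473, 103, 73], [474, 110, 70], [472, 123, 59], [466, 139, 43], [472, 141, 48]]
178 [[421, 130, 0], [456, 111, 45], [458, 116, 43], [472, 112, 58], [467, 127, 44], [487, 120, 67], [491, 124, 67]]
180 [[457, 100, 44], [462, 107, 44], [465, 111, 44], [469, 115, 45], [488, 109, 67], [493, 115, 67], [496, 121, 66]]
182 [[463, 95, 44], [469, 101, 46], [471, 107, 44], [488, 99, 65], [495, 104, 68], [500, 110, 68], [502, 115, 68]]
184 [[475, 86, 54], [476, 96, 47], [478, 101, 46], [494, 94, 66], [501, 99, 69], [505, 106, 69], [508, 110, 68]]
```

View pics/scene4_z.png

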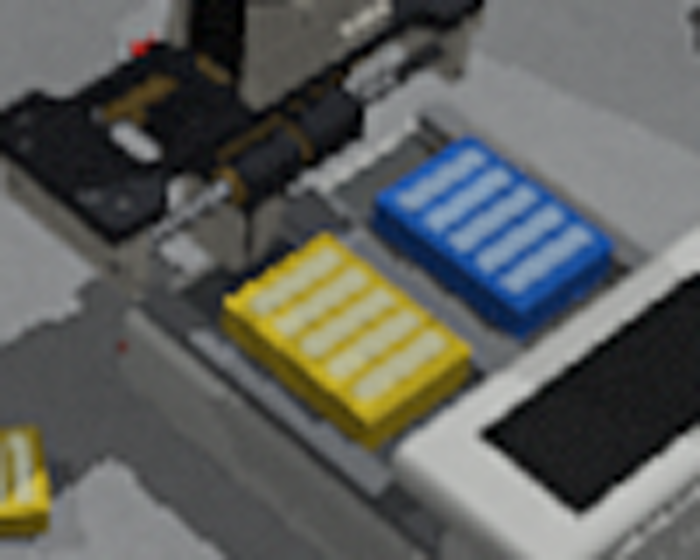

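{"fn": "drive_tool", "kwargs": {
  "series": [
    [0, 0, -2, 0],
    [4, 0.4, 0, 0],
    [4, 0.4, 0, 0],
    [4, 0.4, 0, 0],
    [4, 0.4, 0, 0],
    [4, 0.4, 0, 0],
    [4, 0.4, 0, 0],
    [4, 0.4, 0, 0],
    [4, 0.4, 0, 0],
    [4, 0.4, 0, 0],
    [4, 0.4, 0, 0],
    [0, 0, 0, 0]
  ]
}}

```text
time: 7.7
tool_pos: [500.3, 124.0, 16.1]
tcp_rot: [3.142, -0.001, 0.093]
contact_force: [-0.1, 0.8, 0.3]
grip_width: 0.7
```

```bash
python3 - <<'E'
from h import *
o=readout.get_obs(); print(o['tool_pos'],o['contact_force'])
c=cap('scene','scene5')
x=c['image'][140:230,310:430]
cv2.imwrite('pics/scene5_z.png',cv2.resize(x,None,fx=6,fy=6,interpolation=cv2.INTER_CUBIC))
E
```

```text
[500.34403027 124.00185372  16.06856739] [-0.12860113  0.83841906  0.27412371]
```

View pics/scene5_z.png

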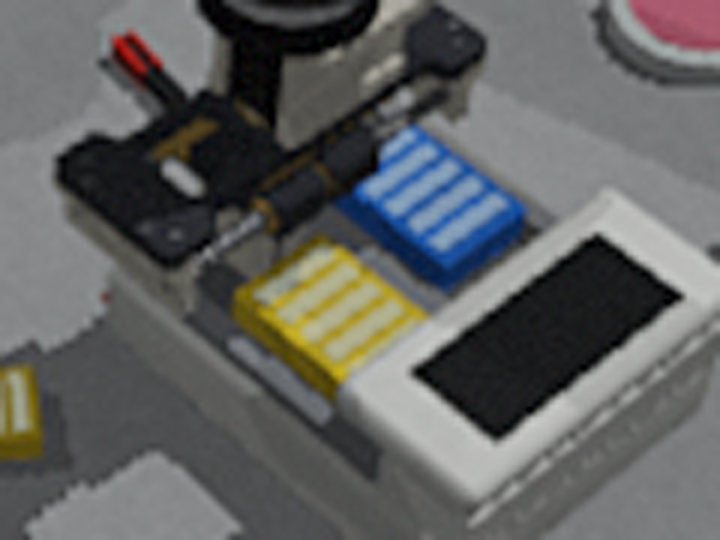

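{"fn": "drive_tool", "kwargs": {
  "series": [
    [2, 0.2, 0, 0],
    [2, 0.2, 0, 0],
    [2, 0.2, 0, 0],
    [2, 0.2, 0, 0],
    [2, 0.2, 0, 0],
    [2, 0.2, 0, 0],
    [0, 0, 0, 0]
  ]
}}

```text
time: 8.45
tool_pos: [512.0, 125.2, 16.1]
tcp_rot: [3.141, -0.001, 0.094]
contact_force: [0.1, -0.8, -0.2]
grip_width: 0.1
```

{"fn": "drive_tool", "kwargs": {
  "series": [
    [1, 0.1, 0, 0],
    [1, 0.1, 0, 0],
    [1, 0.1, 0, 0],
    [1, 0.1, 0, 0]
  ]
}}

```text
time: 8.85
tool_pos: [515.5, 125.6, 16.1]
tcp_rot: [3.141, 0.0, 0.094]
contact_force: [-0.6, -0.6, 0.2]
grip_width: 0.3
```

{"fn": "drive_tool", "kwargs": {
  "series": [
    [1, 0.1, 0, 0],
    [1, 0.1, 0, 0],
    [1, 0.1, 0, 0],
    [1, 0.1, 0, 0]
  ]
}}

```text
time: 9.25
tool_pos: [519.6, 126.0, 16.0]
tcp_rot: [3.142, -0.0, 0.094]
contact_force: [-1.9, 0.3, 1.5]
grip_width: 0.5
```

{"fn": "drive_tool", "kwargs": {
  "series": [
    [1, 0.1, 0, 0],
    [1, 0.1, 0, 0],
    [1, 0.1, 0, 0]
  ]
}}

```text
time: 9.55
tool_pos: [522.6, 126.3, 16.0]
tcp_rot: [3.141, 0.0, 0.094]
contact_force: [-1.9, -0.6, 0.1]
grip_width: 0.4
```

{"fn": "drive_tool", "kwargs": {
  "series": [
    [1, 0.1, 0, 0],
    [1, 0.1, 0, 0],
    [1, 0.1, 0, 0]
  ]
}}

```text
time: 9.85
tool_pos: [525.6, 126.6, 16.0]
tcp_rot: [3.141, 0.0, 0.094]
contact_force: [-0.7, 1.0, 1.0]
grip_width: 0.6
```

{"fn": "drive_tool", "kwargs": {
  "series": [
    [1, 0.1, 0, 0],
    [1, 0.1, 0, 0],
    [1, 0.1, 0, 0]
  ]
}}

```text
time: 10.15
tool_pos: [527.4, 126.8, 15.9]
tcp_rot: [3.141, 0.003, 0.094]
contact_force: [-6.9, -0.4, 5.5]
grip_width: 0.6
```

{"fn": "drive_tool", "kwargs": {
  "series": [
    [1, 0.1, 0, 0],
    [0, 0, 0, 0]
  ]
}}

```text
time: 10.35
tool_pos: [527.3, 126.8, 15.8]
tcp_rot: [3.141, 0.005, 0.094]
contact_force: [-7.2, -1.3, 6.1]
grip_width: 0.5
```

```bash
python3 - <<'E'
from h import *
o=readout.get_obs(); print(o['tool_pos'],o['contact_force'])
c=cap('scene','scene6')
x=c['image'][140:230,310:430]
cv2.imwrite('pics/scene6_z.png',cv2.resize(x,None,fx=6,fy=6,interpolation=cv2.INTER_CUBIC))
E
```

```text
[527.28690474 126.7880858   15.81180178] [-7.18004553 -1.32205166  6.09582086]
```

View pics/scene6_z.png

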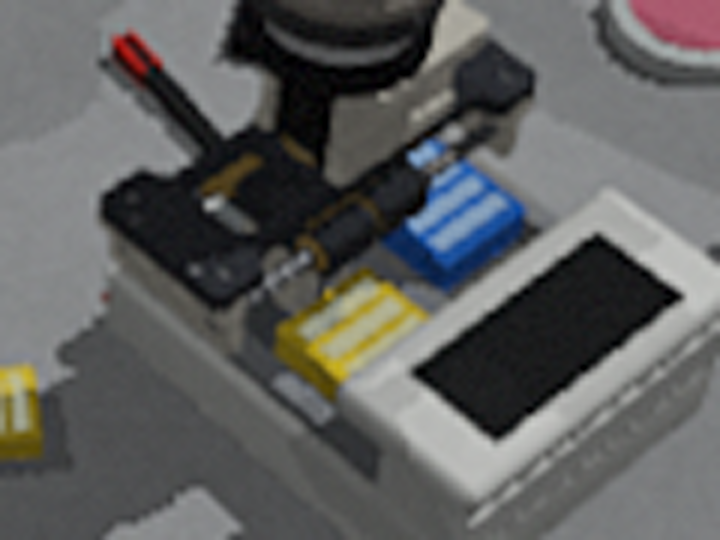

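{"fn": "drive_tool", "kwargs": {
  "series": [
    [1, 0.1, 0, 0],
    [1, 0.1, 0, 0],
    [0, 0, 0, 0]
  ]
}}

```text
time: 10.7
tool_pos: [527.1, 126.8, 15.8]
tcp_rot: [3.141, 0.009, 0.094]
contact_force: [-15.2, -2.1, 10.9]
grip_width: 0.8
```

{"fn": "drive_tool", "kwargs": {
  "series": [
    [-2, -0.2, 0, 0],
    [-3, -0.3, 0, 0],
    [-6, -0.6, 0, 0],
    [-10, -1, 0, 0],
    [-15, -1.5, 0, 0],
    [-15, -1.5, 0, 0],
    [0, 0, 30, 0],
    [0, 0, 40, 0],
    [0, 0, 40, 0],
    [0, 0, 0, 0]
  ]
}}

```text
time: 11.7
tool_pos: [483.5, 122.4, 131.2]
tcp_rot: [3.142, -0.011, 0.094]
contact_force: [-0.2, -0.0, 0.7]
grip_width: 0.5
```

{"fn": "drive_tool", "kwargs": {
  "series": [
    [0, -40, 5, -1],
    [0, -40, 5, -1],
    [10, -40, 0, -1],
    [10, -40, 0, -1],
    [10, -40, 0, -0.5],
    [10, -40, 0, 0],
    [10, -25, 0, 0],
    [0, 0, 0, 0],
    [0, 0, 0, 0]
  ]
}}

```text
time: 12.6
tool_pos: [529.6, -142.9, 135.0]
tcp_rot: [-3.141, 0.002, 0.014]
contact_force: [-0.1, 0.1, -0.7]
grip_width: 0.4
```

```bash
python3 - <<'E'
from h import *
o=readout.get_obs(); print(o['tool_pos'],o['contact_force'])
c=cap('scene','scene7'); t=cap('top','top7')
x=c['image'][120:320,230:450]
cv2.imwrite('pics/scene7_z.png',cv2.resize(x,None,fx=3.6,fy=3,interpolation=cv2.INTER_CUBIC))
x=t['image'][110:260,200:430]
cv2.imwrite('pics/top7_z.png',cv2.resize(x,None,fx=3.4,fy=3.4,interpolation=cv2.INTER_CUBIC))
E
```

```text
[ 529.64968894 -142.86788127  135.00887087] [-0.05666852  0.08892844 -0.73059344]
```

View pics/scene7_z.png

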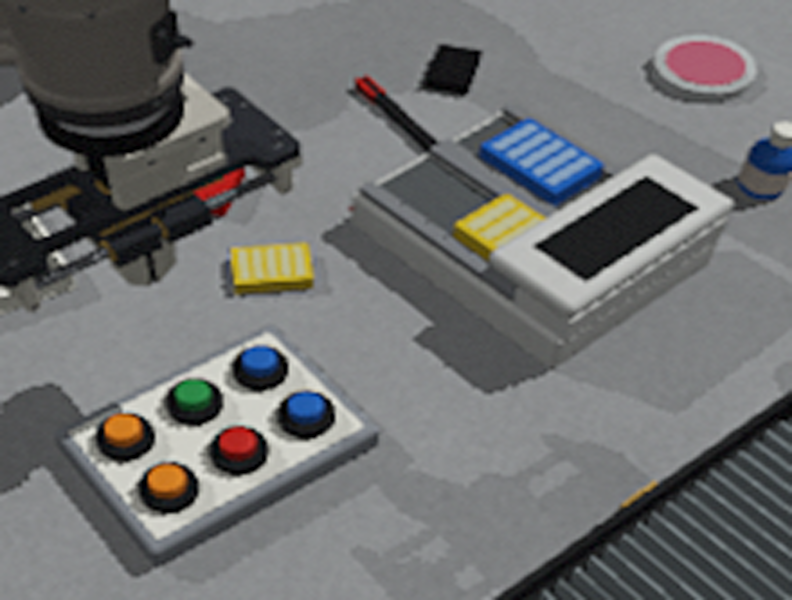

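View pics/top7_z.png

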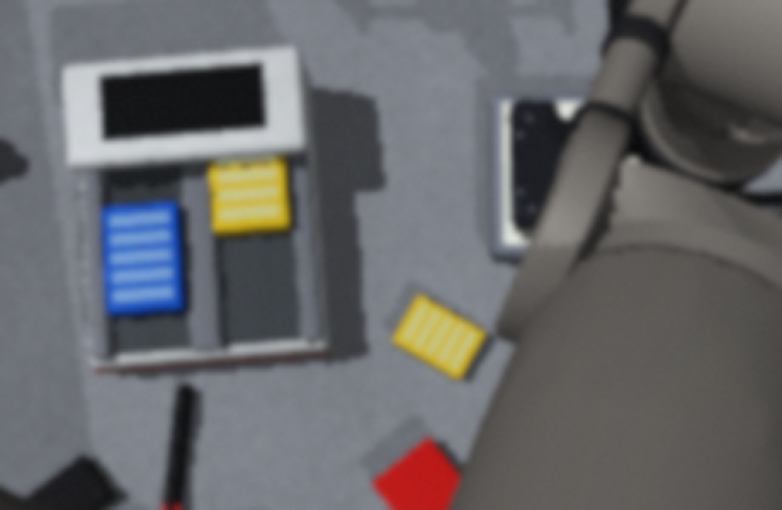

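```bash
python3 - <<'E'
from h import *
c=load('scene7')
for z in (172,174,176): print(proj(c,(529.6,-142.9,z)),proj(c,(539.1,-142.9,z)))
x=c['image'][185:225,250:300]
cv2.imwrite('pics/t7.png',cv2.resize(x,None,fx=14,fy=14,interpolation=cv2.INTER_NEAREST))
E
```

```text
(np.float64(270.05294323980524), np.float64(210.26822770754606)) (np.float64(272.31311051063267), np.float64(213.09990824028975))
(np.float64(269.95763637103096), np.float64(209.72073425207398)) (np.float64(272.22158742596093), np.float64(212.55463556367866))
(np.float64(269.8619645275011), np.float64(209.17114418706436)) (np.float64(272.129711789439), np.float64(212.00726246735744))
```

View pics/t7.png

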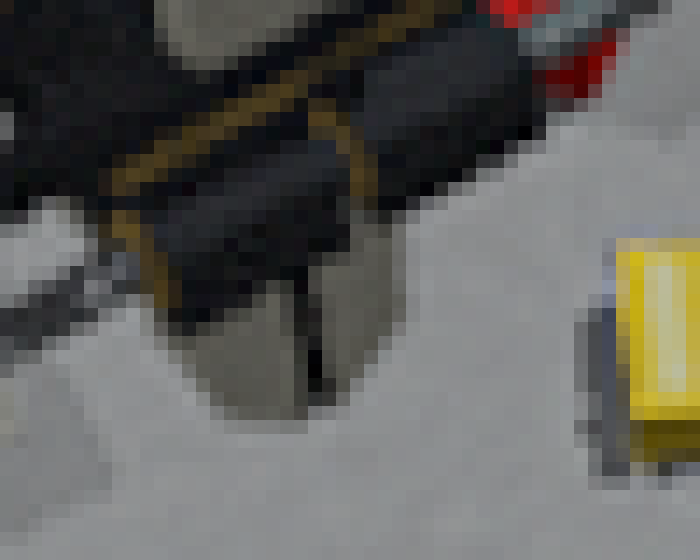

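{"fn": "drive_tool", "kwargs": {
  "series": [
    [20, -0.5, -10, 0],
    [19.5, -0.5, -20, 0],
    [0, 0, -30, 0],
    [0, 0, -25, 0],
    [0, 0, -10, 0],
    [0, 0, -5, 0],
    [0, 0, -5, 0],
    [0, 0, 0, 0],
    [0, 0, 0, 0]
  ]
}}

```text
time: 13.6
tool_pos: [570.6, -144.1, 32.0]
tcp_rot: [3.141, -0.002, 0.015]
contact_force: [0.5, 0.1, 0.3]
grip_width: 0.8
```

```bash
python3 - <<'E'
from h import *
o=readout.get_obs(); print(o['tool_pos'],o['contact_force'])
c=cap('scene','scene8')
x=c['image'][210:300,235:345]
cv2.imwrite('pics/scene8_z.png',cv2.resize(x,None,fx=6.5,fy=6.5,interpolation=cv2.INTER_CUBIC))
E
```

```text
[ 570.56279453 -144.10695647   32.03212159] [0.49375589 0.0970028  0.25410676]
```

View pics/scene8_z.png

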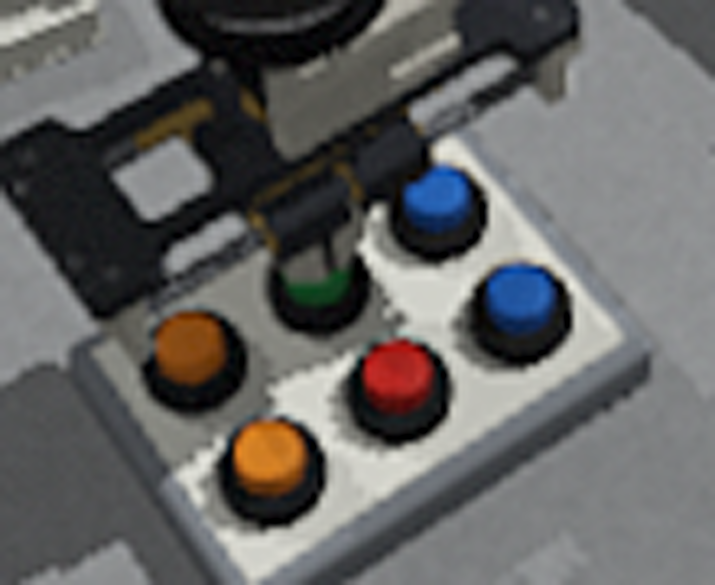

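{"fn": "drive_tool", "kwargs": {
  "series": [
    [-1, 0, -3, 0],
    [0, 0, -3, 0],
    [0, 0, -2, 0],
    [0, 0, -2, 0],
    [0, 0, 0, 0]
  ]
}}

```text
time: 14.15
tool_pos: [568.7, -143.9, 20.6]
tcp_rot: [-3.141, 0.001, 0.015]
contact_force: [-1.0, 0.2, -0.3]
grip_width: 0.5
```

{"fn": "drive_tool", "kwargs": {
  "series": [
    [0, 0, -1, 0],
    [0, 0, -1, 0],
    [0, 0, -1, 0],
    [0, 0, -1, 0],
    [0, 0, 0, 0]
  ]
}}

```text
time: 14.65
tool_pos: [569.1, -144.0, 17.2]
tcp_rot: [3.141, -0.0, 0.015]
contact_force: [0.2, 0.3, 2.4]
grip_width: 0.6
```

{"fn": "drive_tool", "kwargs": {
  "series": [
    [0, 0, -1, 0],
    [0, 0, -1, 0],
    [0, 0, -1, 0],
    [0, 0, 0, 0]
  ]
}}

```text
time: 15.05
tool_pos: [569.1, -144.0, 14.1]
tcp_rot: [3.141, -0.0, 0.015]
contact_force: [-0.7, 0.1, 3.4]
grip_width: 0.8
```

{"fn": "drive_tool", "kwargs": {
  "series": [
    [0, 0, -1, 0],
    [0, 0, -0.5, 0],
    [0, 0, 0, 0]
  ]
}}

```text
time: 15.35
tool_pos: [569.1, -143.9, 12.6]
tcp_rot: [3.141, -0.0, 0.015]
contact_force: [-1.7, 0.3, 4.2]
grip_width: 0.5
```

{"fn": "drive_tool", "kwargs": {
  "series": [
    [0, 0, -1, 0],
    [0, 0, -0.5, 0],
    [0, 0, 0, 0],
    [0, 0, 0, 0]
  ]
}}

```text
time: 15.75
tool_pos: [569.1, -144.0, 11.2]
tcp_rot: [3.141, -0.0, 0.015]
contact_force: [-0.9, 0.9, 4.9]
grip_width: 0.7
```

```bash
python3 - <<'E'
from h import *
for i in range(2):
    o=readout.get_obs(); print(o['tool_pos'],o['contact_force'])
    c=cap('scene','scene9')
x=c['image'][210:300,235:345]
cv2.imwrite('pics/scene9_z.png',cv2.resize(x,None,fx=6.5,fy=6.5,interpolation=cv2.INTER_CUBIC))
E
```

```text
[ 569.08702044 -143.96438044   11.20314036] [-0.93772444  0.92330846  4.91132144]
[ 569.08792517 -143.95940196   11.21724568] [-0.97877226 -0.53262032  5.15393153]
```

View pics/scene9_z.png

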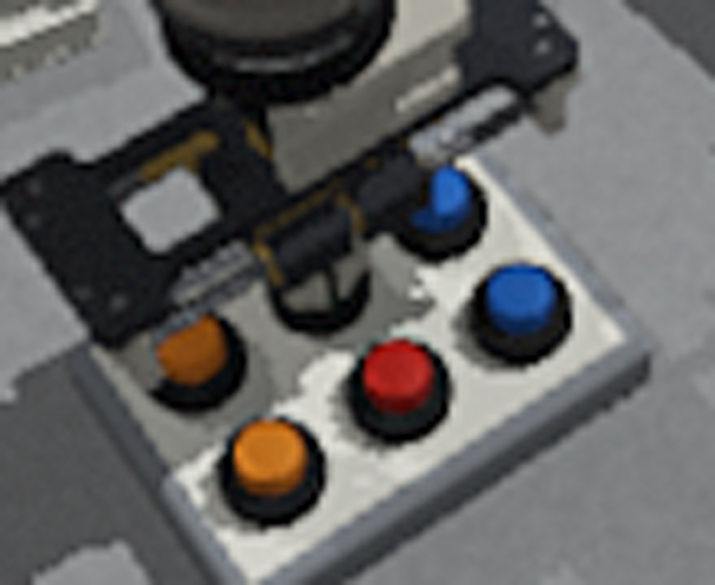

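{"fn": "drive_tool", "kwargs": {
  "series": [
    [0, 0, -0.6, 0],
    [0, 0, 0, 0],
    [0, 0, 0, 0]
  ]
}}

```text
time: 16.15
tool_pos: [569.1, -143.9, 10.6]
tcp_rot: [3.141, -0.0, 0.015]
contact_force: [-0.4, 1.0, 6.1]
grip_width: 0.4
```

{"fn": "drive_tool", "kwargs": {
  "series": [
    [0, 0, 3, 0],
    [0, 0, 4, 0],
    [0, 0, 6, 0],
    [0, 0, 15, 0],
    [0, 0, 30, 0],
    [0, 0, 35, 0],
    [0, 0, 30, 0],
    [-30, -10, 10, 0],
    [-40, -20, 0, 0],
    [-40, -20, 0, 0],
    [0, 0, 0, 0],
    [0, 0, 0, 0]
  ]
}}

```text
time: 17.35
tool_pos: [458.5, -194.4, 143.8]
tcp_rot: [3.142, -0.0, 0.013]
contact_force: [0.2, 0.5, 0.3]
grip_width: 0.6
```

{"fn": "drive_tool", "kwargs": {
  "series": [
    [-20, -40, 0, 0],
    [-20, -40, 0, 0],
    [-20, -40, 0, 0],
    [-20, -40, 0, 0],
    [-20, -40, 0, 0],
    [-20, -40, 0, 0],
    [0, 0, 0, 0],
    [0, 0, 0, 0]
  ]
}}

```text
time: 18.15
tool_pos: [339.4, -434.2, 142.8]
tcp_rot: [-3.141, -0.0, 0.014]
contact_force: [0.4, -0.0, 0.5]
grip_width: 0.6
```

```bash
python3 - <<'E'
from h import *
o=readout.get_obs(); print(o['time'],o['tool_pos'],o['contact_force'])
c=cap('scene','scene10'); t=cap('top','top10')
cv2.imwrite('pics/s10.png',c['image'])
cv2.imwrite('pics/top10_z.png',cv2.resize(t['image'][110:260,200:430],None,fx=3.4,fy=3.4,interpolation=cv2.INTER_CUBIC))
# key, cassette comparison with the first picture
for a,b,B in(('scene0','scene10',[(355,150,50,45),(250,225,90,75),(400,120,60,70)]),('top0','top10',[(225,160,35,48),(345,135,70,50)])):
    A=load(a)['image'].astype(int);C=load(b)['image'].astype(int)
    for x,y,w,h in B:
        d=np.abs(A-C).max(2)[y:y+h,x:x+w]; print(a,(x,y),'diff>40:',(d>40).sum())
# deck mouth to yellow near end, top image
m=cv2.inRange(cv2.cvtColor(t['image'],cv2.COLOR_BGR2HSV),(20,80,60),(35,255,255)); m[:, :255]=0; m[:,300:]=0
ys,xs=np.where(m>0); v=ys.max(); u=xs[ys>v-3].mean(); print('near end',u,v,onz(t,u,v+.5,67)); 
for vv in range(int(v),225,2): print(vv,t['image'][vv,int(u)],pt(t,u,vv).round(0))
E
```

```text
18.15 [ 339.42532733 -434.18417867  142.82091241] [ 3.64445299e-01 -5.21064833e-05  5.14403495e-01]
scene0 (355, 150) diff>40: 269
scene0 (250, 225) diff>40: 0
scene0 (400, 120) diff>40: 0
top0 (225, 160) diff>40: 0
top0 (345, 135) diff>40: 0
near end 272.65625 178 [534.50534595 128.55305289  67.        ]
178 [20 64 75] [537. 129.  60.]
180 [48 49 46] [536. 132.  44.]
182 [63 59 54] [530. 131.  46.]
184 [63 58 54] [526. 131.  43.]
186 [63 59 54] [520. 131.  45.]
188 [63 60 54] [516. 131.  41.]
190 [64 60 55] [510. 131.  45.]
192 [64 59 54] [504. 130.  47.]
194 [63 57 54] [500. 131.  42.]
196 [64 58 55] [494. 131.  43.]
198 [65 60 56] [489. 130.  44.]
200 [63 59 55] [484. 130.  46.]
202 [64 60 56] [479. 130.  44.]
204 [63 59 55] [474. 130.  45.]
206 [64 59 54] [469. 130.  43.]
208 [64 60 55] [463. 129.  47.]
210 [91 87 83] [458. 129.  47.]
212 [151 148 144] [453. 129.  44.]
214 [103 101 103] [449. 130.  40.]
216 [54 51 60] [446. 133.  17.]
218 [91 85 82] [443. 135.   0.]
220 [120 112 109] [438. 135.  -1.]
222 [121 113 110] [433. 135.  -1.]
224 [122 115 112] [428. 135.  -2.]
```

View pics/s10.png

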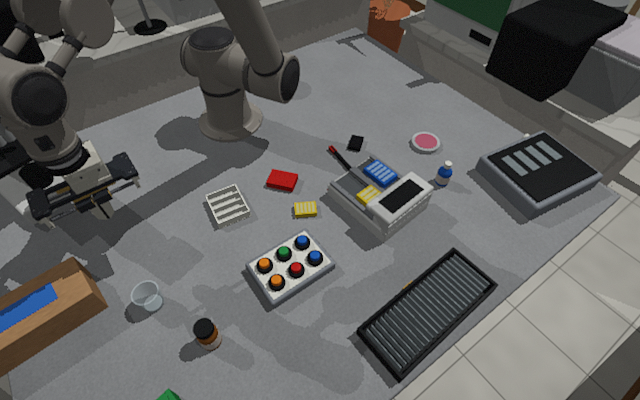

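View pics/top10_z.png

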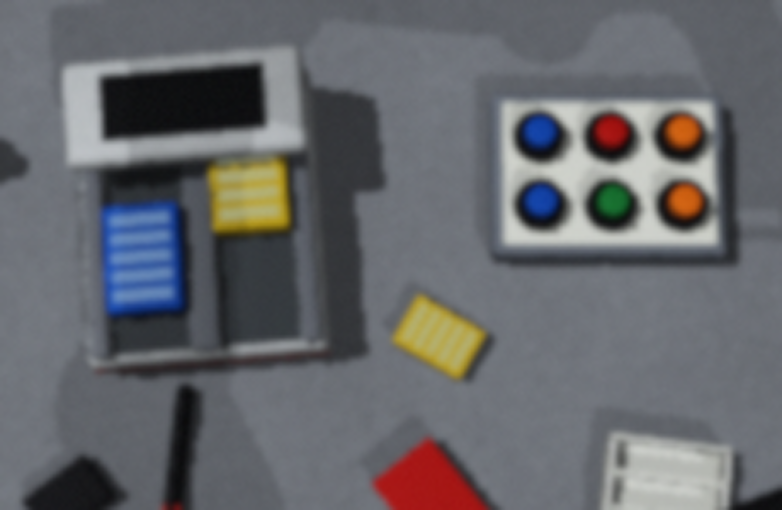

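```bash
python3 -c "
from plant import job; print(job.close_job())"
```

```text
the job is handed in; nothing more can be done
None
```

I pushed the yellow cassette home with the shut fingertips, then pressed and released the green key, withdrew, and handed the job in at about 18 s.

**Cassette:** I pushed until it met something rigid. Force rose from about 1 N to about 15 N with no further movement. In the last pictures its near end is about 85 mm from the lane mouth, which is the home position to within my 2–3 mm measuring accuracy.

**Green key:** I took it down about 7 mm, at about 6 N, and it came back up.

**Left alone:** Before-and-after pictures show no change around the pad and the blue cassette. The dish, pen, blue bottle and other loose things look unmoved; I only checked those by eye, except the dish and blue bottle area, which I also compared.

**Disagreements:**
- **Tool height:** the reported TCP z was about 36–40 mm lower than the fingertips really were, as seen by camera and confirmed by contact with the key. I set heights from vision and force instead.
- **Cameras:** the two views differed by about 5 mm in x and 4 mm in y. The scene camera agreed with the robot to about 1–2 mm, so I relied on it for the key.

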